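# Stow a loose cell in the slide-lid case

### The arm

A 6-joint arm with a two-finger parallel gripper is mounted at the origin on a cart in front of the work surface, level with it; the furniture and walls round the work are solid. World frame = base frame: x ahead of the robot, y to its left, z up, the work surface at z = 0. Lengths are in mm, angles in rad, forces in N, time in s.
With the tool pointing down it reaches from about 350 to 975 mm from the base axis. Payload 17.4 kg.
Tool frame: the origin (TCP) lies midway between the tips of the shut fingers; the grasp point (between the pads) lies 19 mm behind it (manip.grip_depth is the distance from the TCP to the grasp point, in mm); z points along the fingers, y is the line along which they close (so a half turn about z gives the same grasp; the last joint's range is limited). The gripper opens to 85 mm and grips with 20 to 120 N. Pads are 22 mm wide; open, the fingers measure 114 mm over their backs; the gripper's body (76 mm by 85 mm) begins 54 mm behind the grasp point. The pads swing forward as they close: fully open they stand 13 mm farther back than shut.
Start: joints at [1.268, 0.116, 1.442, -0, 1.584, -0.038], TCP at [176.666, 651.476, 231.303] pointing down, gripper open.
Joint ranges: [-2.83, 2.83], [-0.83, 2.19], [0.07, 2.5], [-1.14, 4.28], [0.01, 3], [-2.97, 2.97]. Speed limits (rad/s): [1.89, 1.89, 2.22, 3.14, 3.14, 3.14].

### API

Orientations are given as a 3x3 rotation matrix whose columns are the frame's x, y, z axes.
In Python, from workcell import sensors, get_image, workorder, manip gives the robot as it stands.
- The arm moves only by the shell command python3 -m pendant 'ROWS'. ROWS is JSON, a list of rows, each a list of 7 numbers: the shift along the world's x, y, z scaled (see below), then the turn, a rotation vector about the world's x, y, z scaled (see below), then the opening, from 0 (shut) to 1 (fully open). In form: [[dx, dy, dz, rx, ry, rz, hand], ...]. A call has 1 to 8 rows; each row shifts and turns the commanded pose from where the row before left it; what a row does not reach is not made up. The controller multiplies each number of a shift by 800 mm and each number of a turn by pi rad. A row lasts 1/12 s, in which the tool goes at most 41.7 mm and 7.16 degrees, less where a joint would pass 70% of its speed; a pose out of reach is approached as far as the arm can. A call with a number of a shift or a turn outside -1 to 1 is refused whole. A call with a gripper value outside its range is refused whole. The fingers move at their own pace and stop on an object; the grip force is fixed at half the most. Time passes only in rows, so rows that do not move let the fingers close. It gives the time, the measured TCP pose, the force, the opening and the grip force at its end, in the units of the state.
- sensors.read_state(): the state, without advancing time (a new reading comes with each control period).
- get_image(name): name is "scene" or "top" or "wrist"; returns a dict with "img" (400x640x3 uint8, red, green, blue), "fov_y" (degrees; the focal length in pixels is half the picture's height over the tangent of half this angle, whatever the lens; pixels are square), "cx", "cy" (the principal point, pixels), "extrinsics" (4x4, takes a point from world to camera coordinates). Camera axes: x right, y down, z forward; pixel columns grow to the right and rows downward; lengths in mm; the calibration is good to about 2 mm. A picture is of the moment at which its call begins. There is no depth.
- workorder.close_job(): hands the job in; it is judged then, once.
The state is a dict: "clock": time; "joint_positions": joint angles; "qvel": joint speeds; "tau": joint torques, N m; "position": TCP position; "ee_rot": TCP orientation; "contact_force": force on the tool from outside, world axes, zero at the start; "ft_torque": the same for the moment, N m; "grip_width": opening from 0.0 (shut) to 1.0 (fully open); "finger_force": force on a finger pad.
Only numpy, scipy, OpenCV 4.12 (cv2) and the standard library are available. Lean on these libraries where they do the work, as an engineer would, in place of code of your own. Each camera call takes 0.05 s, during which the arm holds its last target. There are 200 camera calls.

### The job

Slide the lid of the grey case all the way open by pressing down on its flat top and dragging it back towards you, lay the loose battery cell on the floor of the case, then slide the lid fully shut again over it. The lid is a light springy sheet, so press it only as hard as it needs, and leave the tape roll, the braid reel and the small jar where they are.

Things in the scene. Friction and masses are not known exactly. Their poses are not given: they have to be found in the camera images.
- case: grey plastic case with an aluminium slide lid, fixed to the bench. Outside 112 mm (x) by 132 mm (y) by 50 mm high, walls 6 mm. Origin: centre of its underside; z up; its -x side is the front, towards the robot, whose low wall (28 mm high) the lid passes over. Side and back walls 50 mm high; lips on the side walls reach 10 mm in from the outside, over the lid. Over 25 N on the case damages it
- case_floor (a point): middle of the case's inner floor, 5 mm above the bench; inside it measures 100 mm (x) by 120 mm (y); axes as the case. With the lid fully open the inside is uncovered from 41 mm on the -x side to 50 mm on the +x side of this point
- lid_shut (a point): point fixed to the case, 28.5 mm above the bench, under the middle of the shut lid. The lid is a flat smooth sheet 105 (x) by 118 (y) by 4 mm without handle, with five flat printed lines across its middle. Its top lies 36 to 44 mm above the bench, another height each time and not measured: find it by touch. Axes as the case
- lid (a joint): opening of the lid in m: 0 fully shut (back stop), 0.09 fully open (front stop); slides along the case's -x axis, stays where left, starts within 6 mm of shut. Sliding takes about 3 N anywhere, plus 1 N at 0.1 m/s; fingertips slip wholly if they press too lightly, and lag by a quarter even at the right 11 to 16 N
- lid_panel (a joint): how far the lid's sheet is pressed down from where it rests, in m: 0 untouched; it springs back. It gives about 10 N per mm (12 N: 1.2 mm). Past 2.2 mm (some 22 N) the sheet is bent and spoilt
- battery: loose black and copper battery cell lying on the bench, diameter 14 mm, 50 mm long, 23 g (weight varies a little). Origin: underside at its middle as it lies at the start; its long axis is its y axis
- tape_roll: bystander: roll of black tape lying flat, 73 mm across, 19 mm high; origin at the centre of its underside
- solder_wick: bystander: small blue braid reel lying flat, 42 mm across, 12 mm high; origin at the centre of its underside
- jar_grease: bystander: small white jar with a black cap, 38 mm across, 31 mm high; origin at the centre of its underside
There are look-alikes about, which are no part of the job. There is more than one size of the battery; the one meant has the size given above.

How it is judged (in metres and radians):
On the way, in this order (a step that is already met when the one before it is completed fails the run):
1. the lid is slid open (at least 84 mm of its 90 mm) (value of joint lid above 0.084 m), for 0.2 s.
2. the cell lies released on the floor inside the case, lid still open (value of joint lid above 0.07 m and x of battery in the frame of case between -0.05 and 0.05 m and y of battery in the frame of case between -0.06 and 0.06 m and height (world z) of battery below 0.022 m and angle between battery's own y axis and vertical above 1.4 rad and contact force between the fingers and battery below 0.05 N), for 0.2 s.
At the end, for the whole second after the job is handed in: the lid is shut to within 3 mm of its back stop, and the cell lies flat and still on the floor inside the case (its middle within the inner walls) (value of joint lid below 0.003 m and x of battery in the frame of case between -0.05 and 0.05 m and y of battery in the frame of case between -0.06 and 0.06 m and height (world z) of battery below 0.022 m and angle between battery's own y axis and vertical above 1.4 rad and linear speed of battery below 0.05 m/s); the robot touches nothing.
It fails at once if the lid's sheet is pressed down by more than 2.2 mm (some 22 N), or the case is loaded with more than 25 N (value of joint lid_panel above 0.0022 m or contact force between any of the fingers, the arm and case above 25 N).
It fails at once if the cell is dropped or thrown (let go and moving faster than 0.7 m/s) (linear speed of battery above 0.7 m/s and contact force between the fingers and battery below 0.05 N).
It fails at once if the tape roll, braid reel or jar is moved more than 20 mm (distance of any of tape_roll, solder_wick, jar_grease from where it was at the start of the episode above 0.02 m).
It also fails if it takes over 72 s, if anything falls off the work surface, if the arm or the gripper's body presses on something with over 40 N, if the wrist force passes 120 N, or if a joint passes its speed limit or range.

## Working session

There is one attempt and no reset: what is moved stays moved. The work goes in short steps, Python scripts to look and compute and a shell command to move; the robot and the scene stay as the last step left them, time stands still between calls to the robot, and variables do not carry over. Pictures are saved under pics/ and viewed, at most 12 in all, crops included, and the job is handed in when it is done.

```bash
mkdir -p pics; ls
cat > h.py <<'E'
import numpy as np, cv2
from workcell import sensors, get_image, workorder, manip
def snap(n,f):
    d=get_image(n); cv2.imwrite('pics/'+f,d['img'][:,:,::-1]); np.savez('pics/'+f+'.npz',**d); return d
def ray(d,u,v,z):
    f=200/np.tan(np.radians(float(d['fov_y']))/2); E=np.array(d['extrinsics'])
    R,t=E[:3,:3],E[:3,3]; c=-R.T@t
    r=R.T@np.array([(u-d['cx'])/f,(v-d['cy'])/f,1]); return c+r*(z-c[2])/r[2]
E
python3 - <<'E'
from h import *
for n in('scene','top'):
    d=snap(n,n+'1.png'); print(n,d['fov_y'],d['cx'],d['cy'],np.round(d['extrinsics'],3).tolist())
a=cv2.imread('pics/scene1.png');b=cv2.imread('pics/top1.png')
s=sensors.read_state();print(s['clock'],s['ee_rot'],s['contact_force'],manip.grip_depth)
E
```

```text
pics
scene 52.89663068382854 326.25418518186564 197.1032428079707 [[0.529, -0.849, 0.006, -192.715], [-0.587, -0.371, -0.72, 362.076], [0.613, 0.377, -0.694, 562.869], [0.0, 0.0, 0.0, 1.0]]
top 45.094108721216685 324.54989192654443 191.90020252005695 [[0.005, -1.0, -0.009, 59.088], [-0.991, -0.004, -0.137, 472.968], [0.136, 0.009, -0.991, 1000.258], [0.0, 0.0, 0.0, 1.0]]
0.1 [[-9.65144248e-01  2.61718358e-01 -2.85104085e-04]
 [ 2.61718514e-01  9.65143658e-01 -1.06755094e-03]
 [-4.23128087e-06 -1.10495767e-03 -9.99999390e-01]] [-0.27526658  0.23675662 -0.30935451] 18.700000000000003
```

View pics/top1.png

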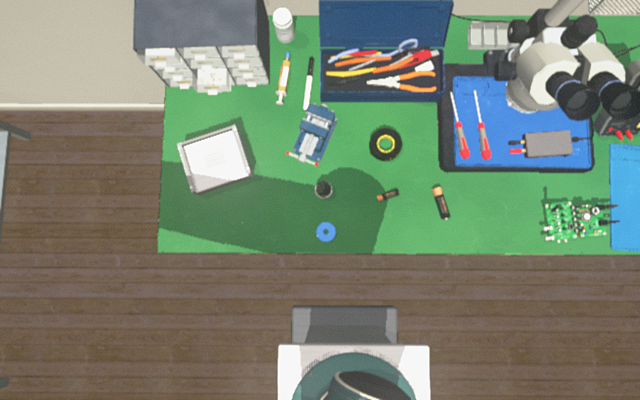

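View pics/scene1.png

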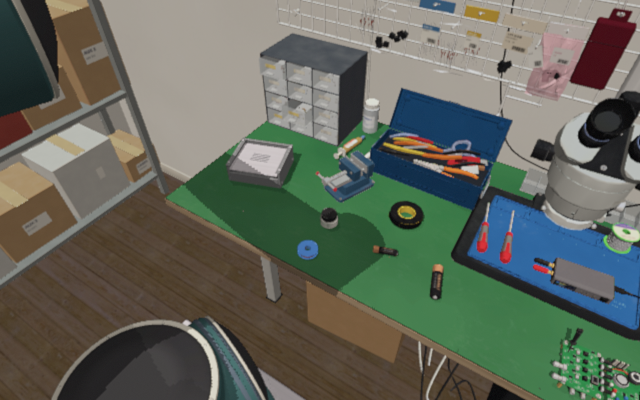

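The top view shows the case near (215,158), turned by about 15–20°. There are two cells, a small one at (387,194) and a large one at (441,202). The jar is at (324,188), the reel at (326,232) and the tape at (386,143).

Run:
```python
from h import *
d=dict(np.load('pics/top1.png.npz'));s=dict(np.load('pics/scene1.png.npz'))
for (u,v) in((324,188),(326,232),(386,143)):print(np.round(ray(d,u,v,20)))
def big(m,y0,y1,x0,x1):
    k=np.zeros_like(m);k[y0:y1,x0:x1]=m[y0:y1,x0:x1]
    c=max(cv2.findContours(k,0,2)[0],key=cv2.contourArea);return c
for nm,q,rois in(('top',d,[(180,206,372,402),(175,225,425,460),(115,200,170,260)]),('scene',s,[(238,262,368,402),(258,302,425,448),(130,195,220,300)])):
    im=q['img'];h=cv2.cvtColor(im,cv2.COLOR_RGB2HSV)
    g=((h[:,:,0]>45)&(h[:,:,0]<85)&(h[:,:,1]>90)); m=(~g).astype(np.uint8)*255
    for i,r in enumerate(rois):
        c=big(m,*r);b=cv2.minAreaRect(c);p=cv2.boxPoints(b);z=7 if i<2 else 50
        print(nm,i,np.round(b[0],1),cv2.contourArea(c));print(np.round([ray(q,*x,z)[:2] for x in p],1).tolist(), np.round(p,1).tolist(),np.round(ray(q,*b[0],z),1))
a=cv2.resize(d['img'][115:205,170:265,::-1],None,fx=6,fy=6,interpolation=2)
cv2.imwrite('pics/c1.png',a)
```

```text
[483.  63.  20.]
[388.  58.  20.]
[584. -73.  20.]
top 0 [386.9 194.7] 130.5
[[469.3, -48.0], [488.8, -95.9], [472.0, -102.3], [452.6, -54.5]] [[374.5, 195.1999969482422], [396.20001220703125, 186.5], [399.20001220703125, 194.10000610351562], [377.5, 202.8000030517578]] [470.7 -75.2   7. ]
top 1 [441.4 203.1] 273.5
[[485.8, -172.2], [493.0, -193.4], [419.8, -215.5], [412.7, -194.5]] [[431.0, 188.0], [440.6000061035156, 184.8000030517578], [451.70001220703125, 218.10000610351562], [442.1000061035156, 221.3000030517578]] [ 452.7 -194.     7. ]
top 2 [214.5 158. ] 5625.0
[[632.3, 395.9], [632.8, 203.4], [454.6, 199.1], [453.8, 387.1]] [[170.0, 117.0], [259.0, 117.0], [259.0, 199.0], [170.0, 199.0]] [542.3 296.3  50. ]
scene 0 [384.8 250. ] 141.5
[[453.0, -53.5], [471.6, -46.5], [490.1, -94.4], [471.4, -100.5]] [[371.70001220703125, 251.8000030517578], [372.79998779296875, 244.39999389648438], [397.8999938964844, 248.10000610351562], [396.79998779296875, 255.60000610351562]] [471.5 -73.8   7. ]
scene 1 [436.3 281.4] 328.5
[[412.5, -192.6], [491.4, -168.3], [500.8, -187.9], [421.4, -210.8]] [[429.1000061035156, 298.6000061035156], [432.29998779296875, 263.29998779296875], [443.5, 264.29998779296875], [440.29998779296875, 299.6000061035156]] [ 455.1 -190.3    7. ]
scene 2 [254.6 157.2] 3011.5
[[418.0, 338.0], [587.0, 467.8], [649.6, 266.5], [477.1, 168.6]] [[212.39999389648438, 177.5], [220.8000030517578, 124.69999694824219], [296.8999938964844, 136.89999389648438], [288.3999938964844, 189.6999969482422]] [526.9 304.4  50. ]
```

View pics/c1.png

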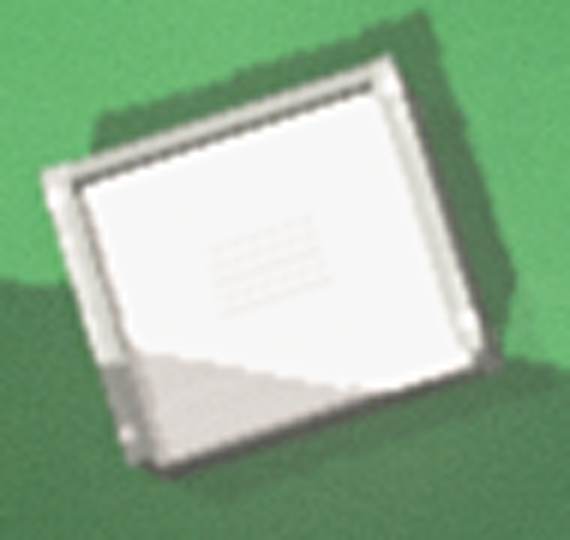

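The crop shows the case with its open side facing the robot. Its rim corners, in crop pixels, are back-left (45,172), back-right (388,55), front-right (495,362) and front-left (130,465), with the lines centred at about (271,265).

Run:
```python
from h import *
d=dict(np.load('pics/top1.png.npz'))
P=[ray(d,170+u/6,115+v/6,50)[:2] for u,v in((45,172),(388,55),(495,362),(130,465))]
print(np.round(P,1))
bl,br,fr,fl=P
print(np.linalg.norm(bl-br),np.linalg.norm(br-fr),np.linalg.norm(bl-fl))
for v in (bl-br,fl-fr): print(np.degrees(np.arctan2(-v[0],v[1])))
for v in (br-fr,bl-fl): print(np.degrees(np.arctan2(v[1],v[0])))
print(np.mean(P,0), (bl+br)/2, ray(d,170+271/6,115+265/6,40))
```

```text
[[573.4 376.9]
 [616.7 255.5]
 [505.1 214.2]
 [467.9 341.9]]
128.9330320585688 119.0034835392039 111.15175007317141
19.654316496111967
16.263174681924646
20.323720495029676
18.348963607356296
[540.78254161 297.11463338] [595.05638852 316.19556762] [541.87252384 297.18764486  40.        ]
```

```bash
python3 -m pendant '[[0.02,-0.018,-0.006,0,0,0.012,0],[0.03,-0.027,-0.009,0,0,0.012,0],[0.03,-0.027,-0.009,0,0,0.012,0],[0.03,-0.027,-0.009,0,0,0.012,0],[0.03,-0.027,-0.009,0,0,0.012,0],[0.03,-0.027,-0.009,0,0,0.012,0],[0.03,-0.027,-0.009,0,0,0.012,0],[0.03,-0.027,-0.009,0,0,0.012,0]]'; python3 -m pendant '[[0.03,-0.027,-0.009,0,0,0.012,0],[0.03,-0.027,-0.009,0,0,0.012,0],[0.03,-0.027,-0.009,0,0,0.012,0],[0.03,-0.027,-0.009,0,0,0.012,0],[0.03,-0.027,-0.009,0,0,0.012,0],[0.03,-0.027,-0.009,0,0,0.012,0],[0.03,-0.027,-0.009,0,0,0.012,0],[0.02,-0.018,-0.006,0,0,0.012,0]]'
python3 - <<'E'
from h import *
s=sensors.read_state();print(s['position'],s['ee_rot'],s['clock'],s['joint_positions'],s['contact_force'])
snap('wrist','w1.png')
E
```

```text
clock: 0.77
position: [361.5, 484.6, 175.5]
ee_rot: [[-0.999, -0.039, -0.0], [-0.039, 0.999, -0.0], [0.0, -0.0, -1.0]]
contact_force: [-0.7, -0.0, -0.4]
grip_width: -0.003
finger_force: 0.0
clock: 1.43
position: [546.1, 318.1, 119.8]
ee_rot: [[-0.943, -0.333, -0.001], [-0.333, 0.943, -0.001], [0.001, -0.001, -1.0]]
contact_force: [-0.4, 0.5, 0.5]
grip_width: 0.0
finger_force: 0.0
[546.0808763  318.06828483 119.77587537] [[-9.43034320e-01 -3.32694672e-01 -7.25754755e-04]
 [-3.32694052e-01  9.43034430e-01 -8.55704852e-04]
 [ 9.69100167e-04 -5.65504752e-04 -9.99999371e-01]] 1.4333 [ 4.87249191e-01  7.53033549e-02  1.66775474e+00 -4.22503259e-04
  1.39957651e+00 -1.42263430e+00] [-0.43125046  0.46151935  0.47361134]
```

View pics/w1.png

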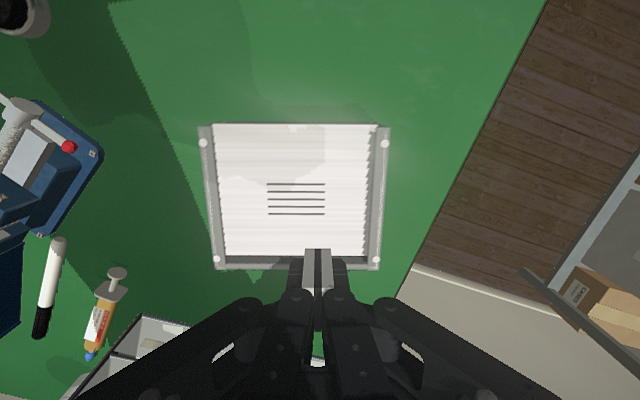

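The wrist view shows the case well aligned: front corners at (198,126) and (391,126), back corners at (214,269) and (380,269), and the lines centred at about (296,199).

Run:
```python
from h import *
d=dict(np.load('pics/w1.png.npz'))
P=np.array([ray(d,u,v,50)[:2] for u,v in((198,126),(391,126),(380,269),(214,269))]);print(P.round(1),P.mean(0))
l=ray(d,296,199,40)[:2]; a=ray(d,267,198,40)-ray(d,325,198,40);print(l,np.degrees(np.arctan2(a[1],a[0])))
for i,j in((0,1),(3,2),(0,3),(1,2)):
    v=P[j]-P[i];print(np.linalg.norm(v),np.degrees(np.arctan2(v[1],v[0])))
```

```text
[[511.3 218.9]
 [467.8 342.6]
 [572.7 379.4]
 [616.6 254.5]] [542.08527641 298.82724712]
[542.32923969 298.33506129] -70.62496320848562
131.12397954486786 109.36648229656336
132.37938172491434 109.38493840209046
111.19772819241787 18.676868980416465
111.14706284642816 19.323721561858793
```

```bash
cat > g.py <<'E'
import sys
from workcell import sensors
s=sensors.read_state();f=s['contact_force'];print(round(s['position'][2],2),f.round(1) if hasattr(f,'round') else f)
sys.exit(f[2]>2.5)
E
python3 -m pendant '[[0.006,-0.003,-0.018,0,0,0,0],[0.012,-0.005,-0.025,0,0,0,0],[0.012,-0.004,-0.025,0,0,0,0],[0,0,-0.012,0,0,0,0],[0,0,-0.006,0,0,0,0],[0,0,-0.004,0,0,0,0],[0,0,-0.002,0,0,0,0],[0,0,0,0,0,0,0]]'
python3 g.py && python3 -m pendant '[[0,0,-0.0005,0,0,0,0],[0,0,-0.0005,0,0,0,0],[0,0,-0.0005,0,0,0,0],[0,0,0,0,0,0,0]]' >/dev/null; python3 g.py && python3 -m pendant '[[0,0,-0.0005,0,0,0,0],[0,0,-0.0005,0,0,0,0],[0,0,0,0,0,0,0]]' >/dev/null; python3 g.py
```

```text
clock: 2.15
position: [568.5, 311.2, 47.9]
ee_rot: [[-0.943, -0.332, 0.001], [-0.332, 0.943, 0.0], [-0.001, 0.0, -1.0]]
contact_force: [-0.0, 0.8, -0.0]
grip_width: -0.003
finger_force: 0.0
47.89 [-0.   0.8 -0. ]
47.89 [-0.   0.8 -0. ]
47.89 [-0.   0.8 -0. ]False
False
False
```

```bash
sed -i 's/sys.exit(f\[2\]>2.5)/sys.exit(int(f[2]>2.5))/' g.py
python3 -m pendant '[[0,0,-0.002,0,0,0,0],[0,0,-0.001,0,0,0,0],[0,0,0,0,0,0,0]]'>/dev/null;  python3 g.py && python3 -m pendant '[[0,0,-0.0006,0,0,0,0],[0,0,-0.0006,0,0,0,0],[0,0,0,0,0,0,0]]' >/dev/null && python3 g.py && python3 -m pendant '[[0,0,-0.0006,0,0,0,0],[0,0,-0.0006,0,0,0,0],[0,0,0,0,0,0,0]]' >/dev/null && python3 g.py && python3 -m pendant '[[0,0,-0.0006,0,0,0,0],[0,0,-0.0006,0,0,0,0],[0,0,0,0,0,0,0]]' >/dev/null && python3 g.py && python3 -m pendant '[[0,0,-0.0006,0,0,0,0],[0,0,-0.0006,0,0,0,0],[0,0,0,0,0,0,0]]' >/dev/null && python3 g.py
```

```text
45.28 [ 0.  -0.6 -0.2]
43.9 [0.2 0.2 0. ]
42.82 [0.1 0.3 0.4]
41.92 [0.5 0.3 0.8]
40.95 [ 0.1 -0.  -0.2]
```

```bash
python3 -m pendant '[[0,0,-0.0006,0,0,0,0],[0,0,-0.0006,0,0,0,0],[0,0,0,0,0,0,0]]'>/dev/null;  python3 g.py && python3 -m pendant '[[0,0,-0.0006,0,0,0,0],[0,0,-0.0006,0,0,0,0],[0,0,0,0,0,0,0]]' >/dev/null && python3 g.py && python3 -m pendant '[[0,0,-0.0006,0,0,0,0],[0,0,-0.0006,0,0,0,0],[0,0,0,0,0,0,0]]' >/dev/null && python3 g.py && python3 -m pendant '[[0,0,-0.0006,0,0,0,0],[0,0,-0.0006,0,0,0,0],[0,0,0,0,0,0,0]]' >/dev/null && python3 g.py && python3 -m pendant '[[0,0,-0.0006,0,0,0,0],[0,0,-0.0006,0,0,0,0],[0,0,0,0,0,0,0]]' >/dev/null && python3 g.py
```

```text
40.27 [-1.1 -0.6  2.6]
```

```bash
python3 -m pendant '[[0,0,-0.0005,0,0,0,0],[0,0,0,0,0,0,0]]'>/dev/null;  python3 g.py ;python3 -m pendant '[[0,0,0,0,0,0,0],[0,0,0,0,0,0,0]]'>/dev/null;  python3 g.py
```

```text
39.96 [-2.2 -0.8  5.1]
39.98 [-1.5 -0.9  5.5]
```

```bash
python3 -m pendant '[[0,0,-0.0004,0,0,0,0],[0,0,0,0,0,0,0]]'>/dev/null;  python3 g.py
```

```text
39.79 [-2.6 -0.6  6.3]
```

```bash
python3 -m pendant '[[0,0,-0.0004,0,0,0,0],[0,0,-0.0004,0,0,0,0],[0,0,0,0,0,0,0]]'>/dev/null;  python3 g.py
```

```text
39.48 [-3.2 -1.6  9.9]
```

```bash
python3 -m pendant '[[0,0,-0.0003,0,0,0,0],[0,0,0,0,0,0,0]]'>/dev/null;  python3 g.py
```

```text
39.4 [-2.6 -1.5  9.6]
```

```bash
python3 -m pendant '[[0,0,-0.0004,0,0,0,0],[0,0,-0.0004,0,0,0,0],[0,0,0,0,0,0,0],[0,0,0,0,0,0,0]]'>/dev/null;  python3 g.py; python3 -m pendant '[[-0.003,-0.001,0,0,0,0,0],[-0.0059,-0.00206,0,0,0,0,0],[-0.0059,-0.00206,0,0,0,0,0],[-0.0059,-0.00206,0,0,0,0,0]]'; python3 g.py
```

```text
39.16 [-2.  -1.3 12.6]
clock: 5.23
position: [553.2, 305.3, 39.4]
ee_rot: [[-0.943, -0.332, 0.003], [-0.332, 0.943, 0.001], [-0.004, 0.0, -1.0]]
contact_force: [3.9, 0.7, 9.9]
grip_width: 0.004
finger_force: 5.2
39.35 [3.9 0.7 9.9]
```

```bash
python3 -m pendant '[[-0.0059,-0.00206,-0.0004,0,0,0,0],[-0.0059,-0.00206,-0.0004,0,0,0,0],[-0.0059,-0.00206,0,0,0,0,0],[-0.0059,-0.00206,0,0,0,0,0]]'
python3 - <<'E'
from h import *
d=snap('wrist','w2.png')
E
```

```text
clock: 5.57
position: [534.5, 298.9, 39.1]
ee_rot: [[-0.943, -0.332, 0.004], [-0.332, 0.943, 0.002], [-0.004, 0.0, -1.0]]
contact_force: [4.4, 1.5, 13.3]
grip_width: 0.001
finger_force: 6.5
```

View pics/w2.png

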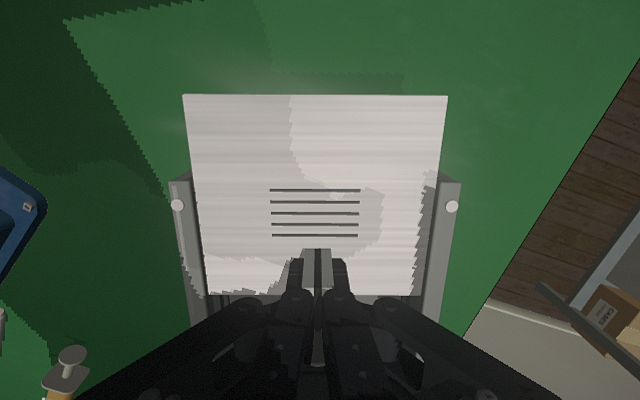

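The lid is sliding open, with its lines now centred at about (315,212). I'll keep dragging.

```bash
python3 - <<'E'
from h import *
d=dict(np.load('pics/w2.png.npz'));p=ray(d,315,212,40)[:2]-[542,298.5];print(p@[.944,.329])
E
python3 -m pendant '[[-0.0059,-0.00206,0,0,0,0,0],[-0.0059,-0.00206,-0.0001,0,0,0,0],[-0.0059,-0.00206,0,0,0,0,0],[-0.0059,-0.00206,-0.0001,0,0,0,0]]'; python3 g.py
```

```text
-37.25698907596864
clock: 5.95
position: [515.7, 292.4, 39.0]
ee_rot: [[-0.943, -0.332, 0.004], [-0.332, 0.943, 0.002], [-0.005, 0.0, -1.0]]
contact_force: [4.0, 1.2, 13.7]
grip_width: 0.0
finger_force: 6.9
39.03 [ 4.   1.2 13.7]
```

```bash
python3 -m pendant '[[-0.0059,-0.00206,0,0,0,0,0],[-0.0059,-0.00206,-0.0001,0,0,0,0],[-0.0059,-0.00206,0,0,0,0,0],[-0.0059,-0.00206,-0.0001,0,0,0,0]]'; python3 g.py
```

```text
clock: 6.28
position: [496.8, 285.8, 38.9]
ee_rot: [[-0.943, -0.332, 0.004], [-0.332, 0.943, 0.002], [-0.005, 0.001, -1.0]]
contact_force: [2.4, 0.8, 15.1]
grip_width: -0.001
finger_force: 7.3
38.9 [ 2.4  0.8 15.1]
```

```bash
python3 -m pendant '[[-0.0059,-0.00206,0.0001,0,0,0,0],[-0.0059,-0.00206,0.0001,0,0,0,0],[-0.0059,-0.00206,0,0,0,0,0],[-0.0059,-0.00206,0,0,0,0,0]]'; python3 g.py;python3 - <<'E'
from h import *
d=snap('wrist','w3.png')
E
```

```text
clock: 6.62
position: [478.5, 279.5, 39.2]
ee_rot: [[-0.943, -0.332, 0.006], [-0.332, 0.943, 0.003], [-0.006, 0.001, -1.0]]
contact_force: [9.4, 3.1, 11.0]
grip_width: 0.001
finger_force: 5.9
39.25 [ 9.4  3.1 11. ]
```

View pics/w3.png

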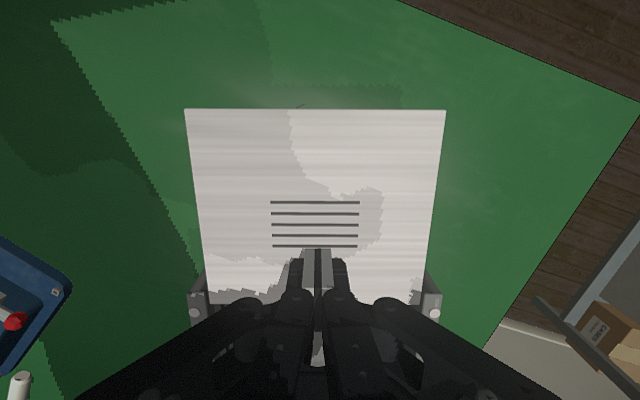

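The lid is well out now, with the lines centred at about (315,224). The horizontal force has jumped to about 10 N, which suggests the front stop.

```bash
python3 - <<'E'
from h import *
d=dict(np.load('pics/w3.png.npz'));p=ray(d,315,224,40)[:2]-[542,298.5];print(p@[.944,.329])
d=dict(np.load('pics/w1.png.npz'));p=ray(d,296,199,40.5)[:2]-[542,298.5];print(p@[.944,.329])
E
python3 -m pendant '[[-0.003,-0.001,-0.0001,0,0,0,0],[-0.003,-0.001,0,0,0,0,0],[-0.003,-0.001,0,0,0,0,0],[0,0,0,0,0,0,0]]'; python3 g.py
```

```text
-89.98749108595263
0.08899302432040614
clock: 7.0
position: [471.2, 277.0, 39.1]
ee_rot: [[-0.943, -0.332, 0.005], [-0.332, 0.943, 0.002], [-0.006, 0.001, -1.0]]
contact_force: [5.5, 1.8, 12.7]
grip_width: 0.002
finger_force: 6.4
39.14 [ 5.5  1.8 12.7]
```

```bash
python3 -m pendant '[[0,0,0.005,0,0,0,0],[0,0,0.02,0,0,0,0],[0,0,0.04,0,0,0,0],[0,0,0.036,0,0,-0.0347,0.5],[0,-0.04,0,0,0,-0.0347,0.5],[0,-0.04,0,0,0,-0.0347,0.5],[0,-0.04,0,0,0,-0.0347,0.5],[0,-0.04,0,0,0,-0.0347,0.5]]'>/dev/null;python3 -m pendant '[[0,-0.04,0,0,0,-0.0347,0.5],[0,-0.04,0,0,0,-0.0347,0.5],[0,-0.04,0,0,0,-0.0347,0.5],[0,-0.04,0,0,0,-0.0347,0.5],[0,-0.04,0,0,0,-0.0347,0.5],[0,-0.04,0,0,0,-0.0347,0.5],[0,-0.03,0,0,0,-0.0347,0.5],[0,-0.01,0,0,0,-0.0347,0.5]]'>/dev/null; python3 -m pendant '[[0,0,0,0,0,-0.0347,0.5],[0,0,0,0,0,0,0.5]]'
python3 - <<'E'
from h import *
d=snap('wrist','w4.png')
E
```

```text
clock: 8.5
position: [469.2, -76.5, 117.5]
ee_rot: [[-0.367, 0.93, -0.0], [0.93, 0.367, 0.0], [0.0, -0.0, -1.0]]
contact_force: [0.6, 0.2, 0.4]
grip_width: 0.499
finger_force: 0.0
```

View pics/w4.png

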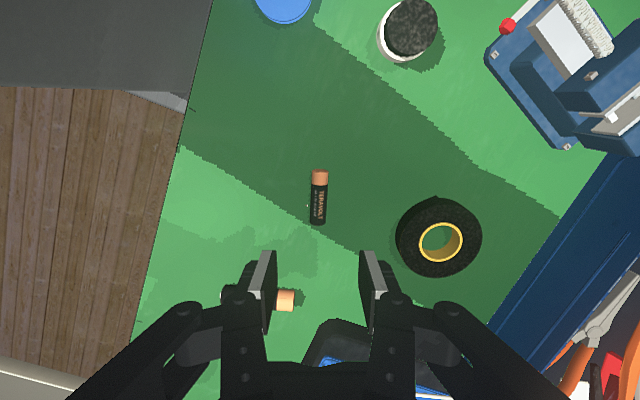

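The cell is ahead in the wrist view, spanning (320,171) to (318,225), and it lines up with the tool.

Run:
```python
from h import *
d=dict(np.load('pics/w4.png.npz'));a,b,c=[ray(d,u,v,10)[:2] for u,v in((320,171),(318,225),(319,198))]
print(a,b,c,a-b,np.linalg.norm(a-b),np.degrees(np.arctan2(*(a-b)[::-1])))
```

```text
[461.48536463 -54.01939086] [ 477.96931657 -100.40564059] [469.47815394 -76.51129829] [-16.48395195  46.38624974] 49.228089913149475 109.56332542538445
```

```bash
python3 -m pendant '[[0,0,-0.03,0,0,0,0.5],[0,0,-0.04,0,0,0,0.5],[0,0,-0.035,0,0,0,0.5],[0,0,-0.02,0,0,0,0.5],[0,0,-0.01,0,0,0,0.5],[0,0,-0.005,0,0,0,0.5],[0,0,-0.002,0,0,0,0.5],[0,0,0,0,0,0,0.3]]'; python3 -m pendant '[[0,0,0,0,0,0,0],[0,0,0,0,0,0,0],[0,0,0,0,0,0,0],[0,0,0,0,0,0,0],[0,0,0,0,0,0,0],[0,0,0,0,0,0,0]]'
```

```text
clock: 9.22
position: [469.9, -75.8, 5.0]
ee_rot: [[-0.375, 0.927, 0.001], [0.927, 0.375, -0.0], [-0.001, 0.001, -1.0]]
contact_force: [0.1, 1.4, 0.7]
grip_width: 0.371
finger_force: 0.0
clock: 9.72
position: [470.1, -75.9, 5.5]
ee_rot: [[-0.374, 0.927, 0.002], [0.927, 0.374, -0.0], [-0.001, 0.002, -1.0]]
contact_force: [-0.7, 1.8, 7.4]
grip_width: 0.126
finger_force: 59.9
```

```bash
python3 -m pendant '[[0,0,0.003,0,0,0,0],[0,0,0.01,0,0,0,0],[0,0,0.02,0,0,0,0],[0,0,0.02,0,0,0,0],[0,0,0,0,0,0,0]]'
python3 - <<'E'
from h import *
d=snap('wrist','w5.png');d=snap('scene','s5.png')
E
```

```text
clock: 10.13
position: [470.9, -76.2, 50.3]
ee_rot: [[-0.374, 0.927, 0.004], [0.927, 0.374, -0.001], [-0.003, 0.004, -1.0]]
contact_force: [1.2, 0.1, 1.0]
grip_width: 0.126
finger_force: 59.1
```

View pics/w5.png

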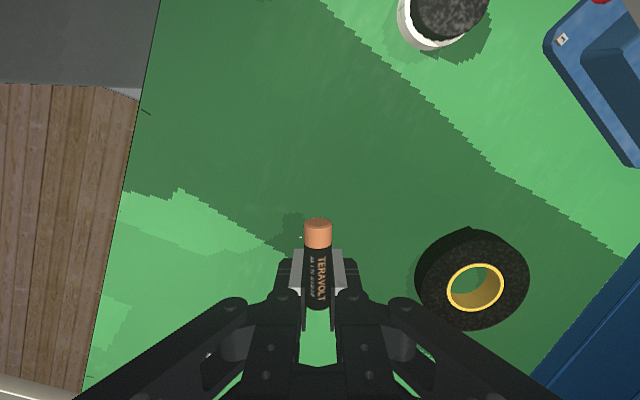

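The cell is held firmly between the pads, its end at about (318,235). I'll carry it over the case.

```bash
python3 -m pendant '[[0,0,0.04,0,0,0,0],[0,0,0.04,0,0,-0.013,0],[0.004,0.02,0,0,0,0,0],[0.008,0.038,0,0,0,0,0],[0.008,0.038,0,0,0,0,0],[0.008,0.038,0,0,0,0,0],[0.008,0.038,0,0,0,0,0],[0.008,0.038,0,0,0,0,0]]' >/dev/null; python3 -m pendant '[[0.008,0.038,0,0,0,0,0],[0.008,0.038,0,0,0,0,0],[0.008,0.038,0,0,0,0,0],[0.008,0.038,0,0,0,0,0],[0.008,0.038,0,0,0,0,0],[0.008,0.038,0,0,0,0,0],[0.008,0.038,0,0,0,0,0],[0.004,0.02,0,0,0,0,0]]'>/dev/null;python3 -m pendant '[[0,0,0,0,0,0,0],[0,0,0,0,0,0,0]]'
python3 - <<'E'
from h import *
d=snap('wrist','w6.png')
E
```

```text
clock: 11.73
position: [552.2, 321.1, 109.4]
ee_rot: [[-0.337, 0.942, -0.002], [0.942, 0.337, -0.001], [-0.0, -0.002, -1.0]]
contact_force: [0.1, -0.3, -0.3]
grip_width: 0.126
finger_force: 59.1
```

View pics/w6.png

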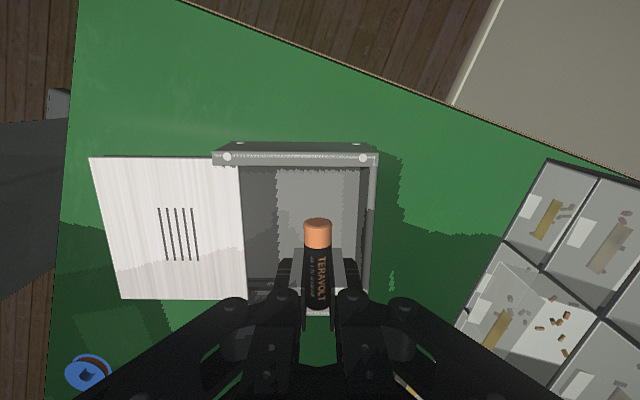

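The open case is below, with the lid edge at column 242, the back wall at 375 and the left wall at row 155. I'll shift 21 mm in −y and lower the cell.

```bash
python3 -m pendant '[[-0.0028,-0.013,0,0,0,0,0],[-0.0028,-0.013,0,0,0,0,0],[0,0,-0.03,0,0,0,0],[0,0,-0.03,0,0,0,0],[0,0,-0.025,0,0,0,0],[0,0,-0.015,0,0,0,0],[0,0,-0.01,0,0,0,0],[0,0,-0.005,0,0,0,0]]' >/dev/null; python3 -m pendant '[[0,0,-0.003,0,0,0,0],[0,0,-0.001,0,0,0,0],[0,0,0,0,0,0,0]]'
```

```text
clock: 12.7
position: [548.4, 300.3, 16.2]
ee_rot: [[-0.336, 0.942, 0.001], [0.942, 0.336, 0.0], [0.0, 0.001, -1.0]]
contact_force: [0.4, 0.2, 0.1]
grip_width: 0.128
finger_force: 59.1
```

```bash
python3 -m pendant '[[0,0,-0.003,0,0,0,0],[0,0,-0.0015,0,0,0,0],[0,0,0,0,0,0,0]]';python3 -m pendant '[[0,0,-0.0008,0,0,0,0],[0,0,0,0,0,0,0]]'
```

```text
clock: 12.95
position: [548.1, 300.2, 11.7]
ee_rot: [[-0.336, 0.942, -0.0], [0.942, 0.336, -0.0], [0.0, -0.0, -1.0]]
contact_force: [0.1, 0.3, 0.2]
grip_width: 0.124
finger_force: 59.1
clock: 13.12
position: [548.1, 300.2, 11.1]
ee_rot: [[-0.336, 0.942, -0.0], [0.942, 0.336, -0.0], [-0.0, -0.0, -1.0]]
contact_force: [0.9, 0.7, 0.2]
grip_width: 0.124
finger_force: 59.1
```

```bash
python3 -m pendant '[[0,0,-0.0004,0,0,0,0],[0,0,0,0,0,0,0.16],[0,0,0,0,0,0,0.2],[0,0,0,0,0,0,0.25],[0,0,0,0,0,0,0.3],[0,0,0,0,0,0,0.33],[0,0,0,0,0,0,0.33],[0,0,0,0,0,0,0.33]]';python3 -m pendant '[[0,0,0.005,0,0,0,0.33],[0,0,0.015,0,0,0,0.33],[0,0,0.035,0,0,0,0.33],[0,0,0.04,0,0,0,0.33],[0,0,0.03,0,0,0,0.33],[0,0,0,0,0,0,0.33]]'
python3 - <<'E'
from h import *
d=snap('wrist','w7.png')
E
```

```text
clock: 13.78
position: [548.1, 300.1, 10.8]
ee_rot: [[-0.336, 0.942, 0.0], [0.942, 0.336, -0.0], [-0.0, 0.0, -1.0]]
contact_force: [-0.2, 0.8, 0.3]
grip_width: 0.331
finger_force: 0.0
clock: 14.28
position: [550.0, 301.1, 118.0]
ee_rot: [[-0.336, 0.942, 0.007], [0.942, 0.336, 0.004], [0.001, 0.008, -1.0]]
contact_force: [1.1, 0.1, 1.0]
grip_width: 0.331
finger_force: 0.0
```

View pics/w7.png

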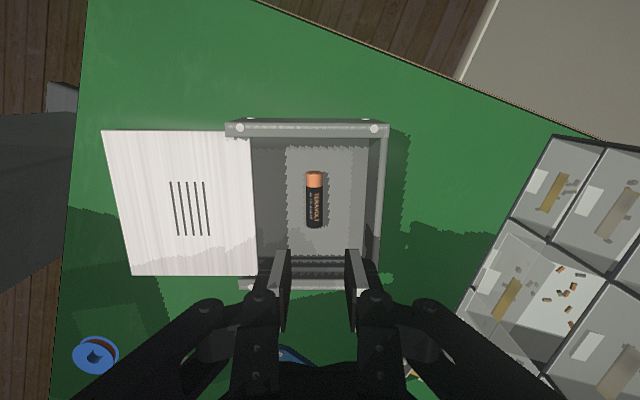

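The cell lies flat in the case at about (314,199), with the lid fully open. Now I'll set up to shut it.

```bash
python3 -m pendant '[[-0.01,-0.0035,0,0,0,0.0356,0],[-0.01,-0.0035,0,0,0,0.0356,0],[-0.01,-0.0035,0,0,0,0.0356,0],[-0.01,-0.0035,0,0,0,0.0356,0],[-0.01,-0.0035,0,0,0,0.0356,0],[-0.01,-0.0035,0,0,0,0.0356,0],[-0.01,-0.0035,0,0,0,0.0356,0],[-0.01,-0.0035,0,0,0,0.0356,0]]' >/dev/null; python3 -m pendant '[[-0.01,-0.0035,0,0,0,0.0356,0],[-0.01,-0.0035,0,0,0,0.0356,0],[-0.01,-0.0035,0,0,0,0.0356,0],[-0.01,-0.0035,0,0,0,0.0356,0],[-0.01,-0.0035,-0.01,0,0,0.0356,0],[-0.01,-0.0035,-0.02,0,0,0.0356,0],[0,0,-0.025,0,0,0,0],[0,0,-0.02,0,0,0,0]]' >/dev/null; python3 -m pendant '[[0,0,-0.01,0,0,0,0],[0,0,-0.004,0,0,0,0],[0,0,0,0,0,0,0]]'
```

```text
clock: 15.92
position: [436.2, 260.9, 39.9]
ee_rot: [[-0.944, -0.331, -0.0], [-0.331, 0.944, -0.0], [0.0, -0.0, -1.0]]
contact_force: [-2.0, -2.2, 5.3]
grip_width: -0.002
finger_force: 2.5
```

```bash
python3 -m pendant '[[0,0,-0.0004,0,0,0,0],[0,0,-0.0004,0,0,0,0],[0,0,-0.0004,0,0,0,0],[0,0,0,0,0,0,0],[0,0,0,0,0,0,0]]'; python3 g.py
```

```text
clock: 16.33
position: [436.5, 261.0, 39.7]
ee_rot: [[-0.944, -0.331, 0.001], [-0.331, 0.944, 0.0], [-0.001, -0.0, -1.0]]
contact_force: [-2.9, -2.9, 8.0]
grip_width: -0.004
finger_force: 3.7
39.71 [-2.9 -2.9  8. ]
```

```bash
python3 -m pendant '[[0,0,-0.0003,0,0,0,0],[0,0,0,0,0,0,0]]'; python3 g.py
```

```text
clock: 16.5
position: [436.6, 261.1, 39.6]
ee_rot: [[-0.944, -0.331, 0.001], [-0.331, 0.944, 0.0], [-0.001, -0.0, -1.0]]
contact_force: [-2.3, -3.6, 8.9]
grip_width: -0.001
finger_force: 4.3
39.6 [-2.3 -3.6  8.9]
```

```bash
python3 -m pendant '[[0,0,-0.0004,0,0,0,0],[0,0,-0.0002,0,0,0,0],[0,0,0,0,0,0,0]]'; python3 -m pendant '[[0.003,0.001,0,0,0,0,0],[0.0059,0.00206,0,0,0,0,0],[0.0059,0.00206,0,0,0,0,0]]'
```

```text
clock: 16.75
position: [436.7, 261.1, 39.3]
ee_rot: [[-0.944, -0.331, 0.001], [-0.331, 0.944, 0.0], [-0.001, -0.0, -1.0]]
contact_force: [-2.3, -3.0, 10.1]
grip_width: -0.001
finger_force: 5.3
clock: 17.0
position: [448.6, 265.2, 39.4]
ee_rot: [[-0.944, -0.331, 0.001], [-0.331, 0.944, 0.0], [-0.001, -0.0, -1.0]]
contact_force: [-2.5, -3.0, 10.0]
grip_width: -0.0
finger_force: 5.2
```

```bash
python3 -m pendant '[[0.003,0.001,-0.0004,0,0,0,0],[0.0059,0.00206,-0.0003,0,0,0,0],[0.0059,0.00206,0,0,0,0,0],[0.0059,0.00206,0,0,0,0,0]]'
```

```text
clock: 17.33
position: [465.5, 271.0, 39.1]
ee_rot: [[-0.944, -0.331, 0.002], [-0.331, 0.944, 0.0], [-0.002, -0.0, -1.0]]
contact_force: [-3.2, -4.7, 12.3]
grip_width: 0.001
finger_force: 6.4
```

```bash
python3 -m pendant '[[0.0059,0.00206,0,0,0,0,0],[0.0059,0.00206,0,0,0,0,0],[0.0059,0.00206,0,0,0,0,0],[0.0059,0.00206,0,0,0,0,0]]'
```

```text
clock: 17.67
position: [484.4, 277.6, 39.1]
ee_rot: [[-0.944, -0.331, 0.002], [-0.331, 0.944, 0.0], [-0.002, -0.0, -1.0]]
contact_force: [-2.9, -3.7, 12.6]
grip_width: 0.001
finger_force: 6.4
```

```bash
python3 -m pendant '[[0.0059,0.00206,0,0,0,0,0],[0.0059,0.00206,0,0,0,0,0],[0.0059,0.00206,0,0,0,0,0],[0.0059,0.00206,0,0,0,0,0]]'; python3 -m pendant '[[0.0059,0.00206,0,0,0,0,0],[0.0059,0.00206,0,0,0,0,0],[0.0059,0.00206,0,0,0,0,0],[0.0059,0.00206,0,0,0,0,0]]'
python3 - <<'E'
from h import *
d=snap('wrist','w8.png');h=cv2.cvtColor(d['img'],cv2.COLOR_RGB2GRAY)
s=h[150:248,280:350].mean(1);print(s.round().astype(int).tolist())
E
```

```text
clock: 18.0
position: [503.3, 284.2, 39.1]
ee_rot: [[-0.944, -0.331, 0.002], [-0.331, 0.944, 0.0], [-0.002, -0.0, -1.0]]
contact_force: [-2.6, -4.4, 13.0]
grip_width: -0.003
finger_force: 6.4
clock: 18.33
position: [521.9, 290.7, 39.1]
ee_rot: [[-0.944, -0.331, 0.001], [-0.331, 0.944, 0.0], [-0.001, -0.0, -1.0]]
contact_force: [-10.4, -3.9, 14.2]
grip_width: -0.0
finger_force: 6.8
[100, 99, 99, 98, 98, 97, 96, 96, 95, 95, 95, 95, 94, 95, 95, 95, 95, 95, 95, 95, 96, 96, 96, 96, 96, 96, 96, 97, 97, 97, 97, 97, 98, 98, 96, 88, 88, 88, 89, 89, 90, 90, 90, 91, 92, 92, 90, 98, 123, 139, 139, 142, 139, 126, 136, 181, 211, 207, 208, 209, 207, 205, 206, 209, 210, 211, 209, 207, 207, 210, 212, 212, 211, 211, 210, 209, 208, 205, 203, 206, 208, 210, 211, 211, 209, 205, 204, 209, 213, 217, 218, 212, 209, 212, 214, 213, 213, 212]
```

View pics/w8.png

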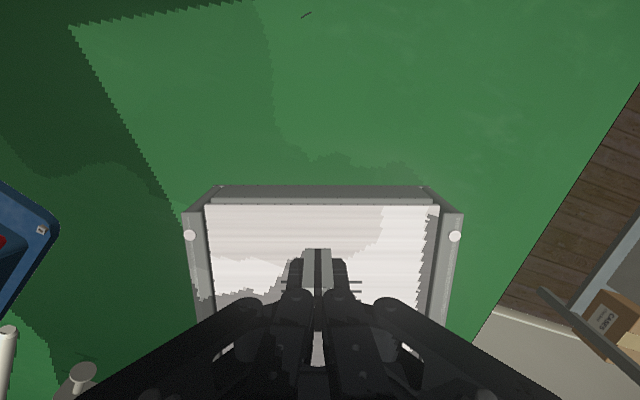

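The lid looks shut, with its front edge at row 205 just behind the front wall. I'll nudge it a little further against the stop, lift off and check by numbers.

```bash
python3 - <<'E'
from h import *
d=dict(np.load('pics/w8.png.npz'))
for u in (215,320,430):p=ray(d,u,205,40)[:2]-[542,298.5];print(p@[.944,.329])
E
python3 -m pendant '[[0.003,0.001,0,0,0,0,0],[0.003,0.001,0,0,0,0,0],[0.003,0.001,0,0,0,0,0],[0,0,0,0,0,0,0]]';python3 -m pendant '[[0,0,0.004,0,0,0,0],[0,0,0.02,0,0,0,0],[0.01,0.003,0.04,0,0,0,0],[0.02,0.006,0.036,0,0,0,0],[0,0,0,0,0,0,0],[0,0,0,0,0,0,0]]'
python3 - <<'E'
from h import *
d=snap('wrist','w9.png');h=cv2.cvtColor(d['img'],cv2.COLOR_RGB2GRAY)
f=lambda h:0
c=[320,250]
for x in range(-70,20,1):
    pass
# brightness profile along case x sampled at lid height, off centre
E=d['extrinsics'];f=200/np.tan(np.radians(d['fov_y'])/2)
def px(P): q=E[:3,:3]@P+E[:3,3];return f*q[0]/q[2]+d['cx'],f*q[1]/q[2]+d['cy']
for y in(0,30):
  o=[]
  for x in range(-60,22):
    u,v=px(np.array([542+.944*x-.329*y,298.5+.329*x+.944*y,40.4])); o.append(int(h[int(round(v)),int(round(u))]) if 0<=v<400 and 0<=u<640 else -1)
  print(y,o)
print(sensors.read_state()['position'],sensors.read_state()['contact_force'])
E
```

```text
-55.50892340055373
-55.53258022683626
-55.5573588024942
clock: 18.72
position: [528.6, 293.2, 38.9]
ee_rot: [[-0.944, -0.331, -0.0], [-0.331, 0.944, 0.0], [-0.0, 0.0, -1.0]]
contact_force: [-7.8, -3.2, 14.5]
grip_width: 0.001
finger_force: 7.2
clock: 19.22
position: [553.5, 300.6, 119.4]
ee_rot: [[-0.944, -0.331, 0.003], [-0.331, 0.944, 0.001], [-0.003, 0.0, -1.0]]
contact_force: [-0.5, -0.8, -1.3]
grip_width: -0.002
finger_force: 0.0
0 [125, 124, 119, 119, 167, 226, 209, 209, 212, 214, 212, 211, 214, 215, 214, 213, 211, 210, 213, 218, 217, 214, 219, 224, 223, 218, 222, 221, 221, 218, 213, 213, 218, 221, 232, 232, 236, 235, 234, 234, 234, 235, 236, 237, 236, 234, 233, 232, 135, 130, 237, 230, 231, 239, 100, 161, 244, 237, 235, 233, 156, 121, 241, 232, 234, 238, 215, 170, 246, 233, 234, 235, 119, 147, 237, 236, 236, 235, 233, 233, 236, 236]
30 [119, 119, 114, 112, 162, 225, 227, 224, 222, 224, 225, 224, 226, 228, 227, 227, 225, 223, 228, 228, 226, 226, 227, 232, 230, 228, 231, 230, 232, 230, 227, 227, 230, 232, 230, 231, 234, 234, 235, 235, 234, 235, 234, 233, 238, 235, 234, 233, 230, 232, 232, 229, 229, 231, 232, 232, 233, 233, 231, 232, 235, 233, 233, 233, 232, 234, 234, 237, 233, 229, 232, 237, 234, 233, 233, 231, 236, 235, 230, 230, 236, 237]
[552.50946229 300.22138747 117.57411188] [-0.11178946 -0.47944123  0.31176747]
```

```bash
python3 -c "
from workcell import workorder;print(workorder.close_job())"
```

```text
the job is handed in; nothing more can be done
None
```

I slid the lid open to its front stop, laid the cell flat on the case floor and slid the lid shut until it stopped moving at the back; I handed the job in at about 19 s, and no verdict came back.

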